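Square up the camera column with an engineer's square

TASK

The camera stand's column has been knocked and leans in over the base plate. Take the engineer's square from the cork board, rest its stock flat on the base plate and press its blade gently against the column, touching the column with nothing but the square, until the column is pushed back flush along the whole blade and there is no gap at either face; hold it pressed on both faces for a moment, then draw it away and stand it upright on the cork board again, leaving the other things alone.

Things in the scene. Friction and masses are not known exactly. Their poses are not given: they have to be found in the camera images.
- stand: Camera stand screwed to the bench, at another place and heading each time. Aluminium base plate 200 (x) by 320 (y) mm, 15 mm thick, top level, screw heads flush. Origin: centre of the plate's underside, on the bench; z up. At its +y end a 40 x 40 x 240 mm aluminium column stands in a grey clevis, a small camera on its far side. The strip |x| < 40 mm from the column to the plate's -y edge is free.
- corner (a point): Fixed mark on the plate's top at stand frame x 0, y +0.090, z 0.015 (axes as the stand), where the upright column's smooth -y face nominally meets the plate. The clevis is clamped through slots, so the real face lies up to 8 mm nearer (-y) or farther (+y), which no reading tells, and it leans 2 to 5 degrees over the plate (-y) at the start: find it by touch.
- column_pivot (a point): Nominal place of the column's stiff pivot bolt (along x), 20 mm behind the smooth face and 30 mm above the plate's top; fixed mark, same slot error. About 2 N at blade-tip height swings the column; it stays where left. The tip meets the leaning face first; when the heel meets it too, below the pivot, it is flush: the push comes to a hard stop. The column's foot clears the plate by 4 mm.
- square: Engineer's square, 0.4 to 0.6 kg, standing. Origin: centre of the stock's underside. Dark stock 18 (x) by 130 (y) by 26 (z) mm; bright blade 5 mm thick (x), 22 mm wide, at the stock's +y end, its tip 150 mm above the underside, its outer edge flush with the stock's end at y = +0.065. Grip across the stock (x) from above, at y = -0.02. Centre of mass: y +0.010, z 0.027.
- square_heel (a point): The square's outer corner: stock's underside at its +y end (square frame y +0.065, z 0). Axes as the square.
- cork_board: Cork board for measuring tools, 140 (x) by 220 (y) mm, 6 mm thick, fixed to the bench. Origin: centre of its underside. The square stands on it at the start, 10 to 30 mm to -x of its middle and with its blade to the board's +y side; a brass plug stands near the board's +x +y corner.
- setting_plug: Bystander: brass plug, 24 mm across, 45 mm tall, standing on the cork board. Origin: centre of its underside.
- knurled_nut: Bystander: brass nut, 26 mm across, 20 mm tall, on the base plate near its +x -y corner. Origin: centre of its underside.
- bottle: Bystander: white bottle, 60 mm across, 150 mm tall, at the back or on the left. Origin: centre of its underside.
- slide_box: Bystander: blue box, 85 x 100 x 30 mm, at the back or on the left. Origin: centre of its underside.
- offcut: Bystander: aluminium profile offcut 40 x 40 mm, 120 mm long (y), at the back or on the left. Origin: centre of its underside.
- driver: Bystander: screwdriver with a red handle lying on the left of the bench. Origin: its underside.
- objective: Bystander: black lens tube, 34 mm across, 55 mm tall, near the robot. Origin: centre of its underside.

How it is judged:
By the outcome, as a careful person would: the job done as asked, in the order asked, and still so for the second after the job is handed in, with the robot touching nothing.
It also fails if it takes over 66 s, if anything falls off the work surface, if the arm or the gripper's body presses on something with over 40 N, if the wrist force passes 120 N, or if a joint passes its speed limit or range.

ROBOT

A 6-joint arm with a two-finger parallel gripper is mounted at the origin on the work surface. World frame = base frame: x ahead of the robot, y to its left, z up, the work surface at z = 0. Lengths are in mm, angles in degrees, forces in N, time in s.
With the tool pointing down it reaches from about 300 to 850 mm from the base axis. Payload 4.2 kg.
Tool frame: the origin (TCP) lies midway between the tips of the shut fingers; the grasp point (between the pads) lies env.hold_point_z behind it (env.hold_point_z is the distance from the TCP to the grasp point, in mm); z points along the fingers, y is the line along which they close (so a half turn about z gives the same grasp; the last joint's range is limited). The gripper opens to 91 mm and grips with 3 to 60 N. Pads are 32 mm wide; open, the fingers measure 118 mm over their backs; the gripper's body (76 mm by 178 mm) begins 60 mm behind the grasp point.
Start: joints at [-64.973, 18.312, 89.639, -0, 72.044, -1.146], TCP at [253.626, -516.059, 213.976] pointing down, gripper open.
Joint ranges: [-177.97, 177.97], [-48.28, 115.42], [12.27, 149.76], [-77.06, 257.06], [2.81, 150.46], [-146.56, 146.56]. Speed limits (degrees/s): [147.25, 147.25, 180, 180, 180, 180].

INTERFACE

Orientations are given as [roll, pitch, yaw] about the fixed x, y, z axes, in that order (R = Rz(yaw) Ry(pitch) Rx(roll)).
In Python, from workcell import env, viewer, spotter gives the robot as it stands.
- The arm moves only by the tool apply_moves, never from a script. Its arguments are lists of equal length, an entry for each row: "delta_pos": the shift along the world's x, y, z normalised to -1 to 1, where 1 is 120 mm, a list of three; "rot": the turn, a rotation vector about the world's x, y, z normalised to -1 to 1, where 1 is 1.5 rad, a list of three; "hand": the opening, from 0 (shut) to 1 (fully open). A call has 1 to 10 rows; each row is the pose to reach, as a shift and turn from the pose commanded when the call began; what a row does not reach only later rows make up. A row lasts 1/12 s, in which the tool goes at most 41.7 mm and 7.16 degrees, less where a joint would pass 70% of its speed; a pose out of reach is approached as far as the arm can. A call with a number of a shift or a turn outside -1 to 1 is refused whole. A call with a gripper value outside its range is refused whole. The fingers move at their own pace and stop on an object; "newtons" is the grip in N (left out, the last holds). Time passes only in rows, so rows that repeat a pose let the fingers close. It gives the time, the measured TCP pose, the force, the opening and the grip force at its end, in the units of the state.
- env.state(): the state, without advancing time (a new reading comes with each control period).
- viewer.grab_frame(name): name is "scene" or "side" or "wrist"; returns a dict with "pixels" (384x512x3 uint8, red, green, blue), "camera_matrix" (3x3 intrinsics, pixels), "R" (3x3) and "t" (3): a world point X has camera coordinates R X + t; the wrist camera has in their place "mount" (4x4, takes a point from camera to tool coordinates, whose origin is the TCP and whose axes are the flange's). Camera axes: x right, y down, z forward; pixel columns grow to the right and rows downward; lengths in mm; the calibration is good to about 2 mm. A picture is of the moment at which its call begins: read the wrist's pose just before it. There is no depth.
- env.job_done(): hands the job in; it is judged then, once.
Trained networks look in a picture, given as the dict that the camera call returned (one of the last four; its "shot" number tells which), for a name from the list of things; names that differ only in an ending like _2 or _b are one class to them, and where a whole thing is asked for, a point or a joint stands for the part that bears it (a point fixed in the world has none). Each returns a list of dicts, best first, with "score" (0 to 1); they miss things now and then, are a little off and sometimes report something else, mostly with a low value. They report only what shows in the picture. A call takes as long as a camera call.
- spotter.trace(picture, query): "mask" (384x512 bool, what is visible of it) and "box" ([centre column, centre row, width, height] in pixels, round what is visible of it).
- spotter.landmark_of(picture, query): "position" ([column, row] in pixels: a listed point, or the origin of a listed thing).
The state is a dict: "time_s": time; "qpos": joint angles; "qvel": joint speeds; "effort": joint torques, N m; "ee_pos": TCP position; "ee_rot": TCP orientation; "force": force on the tool from outside, world axes, zero at the start; "torque": the same for the moment, N m; "gripper_width": finger opening in mm; "gripper_force": force on a finger pad.
Only numpy, scipy, OpenCV 4.12 (cv2) and the standard library are available. Lean on these libraries where they do the work, as an engineer would, in place of code of your own. Each camera call takes 0.05 s, during which the arm holds its last target. There are 200 camera calls.

## Working session

There is one attempt and no reset: what is moved stays moved. The work goes in short steps, Python scripts to look and compute and a tool call to move; the robot and the scene stay as the last step left them, time stands still between calls to the robot, and variables do not carry over. Pictures are saved under pics/ and viewed, at most 13 in all, crops included, and the job is handed in when it is done.

Besides the shell and the picture viewer there is one more tool, called after ">>>" as name(argument=value, ...), one argument or row to a line, values as JSON. apply_moves: Moves the arm, as the interface text tells. Its arguments: {"type":"object","properties":{"delta_pos":{"type":"array"},"rot":{"type":"array"},"hand":{"type":"array"},"newtons":{"type":"number"}},"required":["delta_pos","rot","hand"]}

```bash
ls; mkdir -p pics; cat > h.py <<'E'
import numpy as np, cv2
from workcell import env, viewer, spotter
from scipy.spatial.transform import Rotation as Ro
def cam(f):
    K=np.array(f["camera_matrix"]);
    if "R" in f and f["R"] is not None: return K,np.array(f["R"]),np.array(f["t"])
    s=f["_state"]; T=np.eye(4); T[:3,:3]=Ro.from_euler('xyz',s["ee_rot"],degrees=True).as_matrix(); T[:3,3]=s["ee_pos"]
    W=T@np.array(f["mount"]); R=W[:3,:3].T; return K,R,-R@W[:3,3]
def grab(n):
    s=env.state(); f=viewer.grab_frame(n); f["_state"]=s; return f
def onplane(f,uv,z):
    K,R,t=cam(f); d=R.T@np.linalg.inv(K)@np.array([uv[0],uv[1],1.]); c=-R.T@t
    return c+d*(z-c[2])/d[2]
def proj(f,X):
    K,R,t=cam(f); p=K@(R@np.array(X,float)+t); return p[:2]/p[2]
def save(f,n): cv2.imwrite("pics/"+n,cv2.cvtColor(f["pixels"],cv2.COLOR_RGB2BGR))
E
python3 - <<'E'
from h import *
np.set_printoptions(precision=1,suppress=True)
s=env.state(); print(s, env.hold_point_z)
ims=[]
for n in ["scene","side","wrist"]:
    f=grab(n); ims.append(f["pixels"])
    for q,z in [("stand",0),("corner",15),("column_pivot",45),("square",6),("square_heel",6),("cork_board",0),("setting_plug",6),("knurled_nut",15),("objective",0),("bottle",0)]:
        r=spotter.landmark_of(f,q)
        if r: print(n,q,round(r[0]["score"],2),np.array(r[0]["position"]),onplane(f,r[0]["position"],z))
for i,n in enumerate(["scene","side"]): cv2.imwrite(f"pics/{n}0.png",cv2.cvtColor(ims[i],cv2.COLOR_RGB2BGR))
cv2.imwrite("pics/wrist0.png",cv2.cvtColor(ims[2],cv2.COLOR_RGB2BGR))
E
```

```text
pics
{'time_s': 0.0, 'qpos': array([-65. ,  18.4,  89.7,  -0. ,  72. ,  -1.1]), 'qvel': array([ 0., -0., -0., -0.,  0.,  0.]), 'effort': array([ -0. , -41.2, -23.2,   0.1,   0. ,  -0. ]), 'ee_pos': array([ 253.4, -515.6,  213.1]), 'ee_rot': array([-179.9,   -0. ,   26.2]), 'force': array([ 0.6, -0.1,  0. ]), 'torque': array([0., 0., 0.]), 'gripper_force': 0.0, 'gripper_width': 91.53078422989051} 18.8
scene stand 0.94 [266.6 199.9] [541.7 108.7   0. ]
scene corner 0.55 [282.6 183.9] [526.2 181.8  15. ]
scene column_pivot 0.58 [286.1 171. ] [510.  206.4  45. ]
scene square 0.77 [133.2 252.6] [ 493.8 -316.8    6. ]
scene square_heel 0.84 [155.4 247.5] [ 513.4 -258.     6. ]
scene cork_board 0.76 [140.1 258.8] [ 519.6 -309.3    0. ]
scene setting_plug 0.62 [176.2 256. ] [ 573.  -224.1    6. ]
scene knurled_nut 0.64 [258.4 228.1] [628.7  16.   15. ]
scene objective 0.47 [118.1 208.3] [ 309.9 -282.     0. ]
scene bottle 0.94 [227.9 290.3] [ 744.8 -164.2    0. ]
side stand 0.69 [246.  215.2] [546.1 106.7   0. ]
side corner 0.6 [227.9 226.2] [527.5 194.7  15. ]
side column_pivot 0.87 [225.8 219.2] [521.9 206.5  45. ]
side square 0.83 [343.9 170.5] [ 491.9 -302.5    6. ]
side square_heel 0.97 [329.2 176.1] [ 504.6 -236.6    6. ]
side cork_board 0.64 [338.  172.3] [ 505.  -288.6    0. ]
side knurled_nut 0.56 [242.6 190.9] [630.   33.2  15. ]
side objective 0.46 [391.8 193.9] [ 305.1 -279.3    0. ]
side bottle 0.9 [258.4 165.7] [ 729.6 -146.2    0. ]
wrist objective 0.69 [110.4  54.8] [ 310.5 -278.6    0. ]
```

View pics/scene0.png

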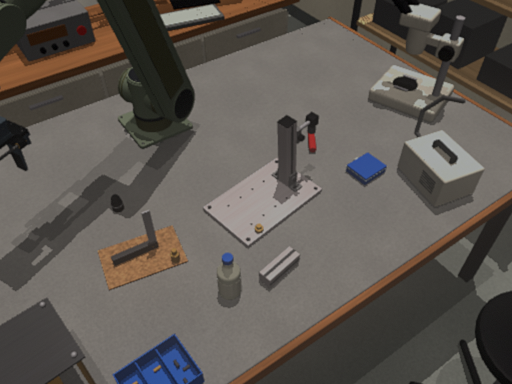

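View pics/side0.png

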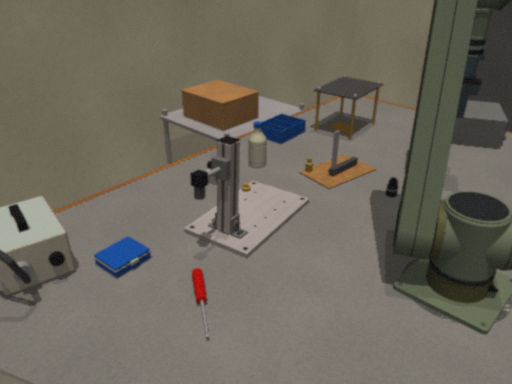

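The scene view shows the square on the cork board at about (133,252), with the blade at (150,225). The stand is at about (266,200) and the column leans at (287,150). The side view agrees. I'll move in and look with the wrist camera.

>>> apply_moves(
  delta_pos=[
    [0.3, 0.2, 0.3],
    [0.6, 0.4, 0.6],
    [0.9, 0.6, 0.95],
    [0.9, 0.6, 0.95],
    [0.9, 0.6, 0.95],
    [0.9, 0.6, 0.95],
    [0.9, 0.6, 0.95],
    [0.9, 0.6, 0.95],
  ],
  rot=[
    [0, 0, 0.08],
    [0, 0, 0.16],
    [0, 0, 0.24],
    [0, 0, 0.32],
    [0, 0, 0.4],
    [0, 0, 0.48],
    [0, 0, 0.57],
    [0, 0, 0.57],
  ],
  hand=[1, 1, 1, 1, 1, 1, 1, 1],
)

```text
time_s: 2.32
ee_pos: [361.9, -443.8, 328.2]
ee_rot: [180.0, 0.0, 75.3]
force: [1.1, 0.5, -0.6]
gripper_width: 91.1
gripper_force: 0.0
```

```bash
python3 - <<'E'
from h import *
np.set_printoptions(precision=1,suppress=True)
f=grab("wrist"); s=f["_state"]; print(s["ee_pos"],s["ee_rot"],s["time_s"],s["qpos"]); print(np.array(f["mount"]),onplane(f,(256,192),0))
for q,z in [("square",6),("square_heel",6),("cork_board",0),("setting_plug",6)]:
    for r in spotter.landmark_of(f,q)[:1]: print(q,r["score"],np.array(r["position"]),onplane(f,r["position"],z))
E
```

```text
[ 361.9 -443.8  328.2] [180.    0.   75.3] 2.3167 [-52.   15.4  77.6  -0.   87.  -37.3]
[[  -0.    -1.    -0.3   80.1]
 [   1.    -0.     0.     0.3]
 [  -0.    -0.3    1.  -171.1]
 [   0.     0.     0.     1. ]] [ 350.9 -508.6    0. ]
square 0.97 [313.6  60.2] [ 503.8 -306.6    6. ]
square_heel 0.71 [309.6  22.6] [ 508.1 -250.     6. ]
cork_board 0.69 [320.5  53.4] [ 518.6 -298.5    0. ]
```

>>> apply_moves(
  delta_pos=[
    [0.3, 0.38, 0],
    [0.6, 0.76, 0],
    [0.8, 1.0, 0],
    [0.8, 1.0, 0],
  ],
  rot=[
    [0, 0, 0],
    [0, 0, 0],
    [0, 0, 0],
    [0, 0, 0],
  ],
  hand=[1, 1, 1, 1],
)

```text
time_s: 2.9
ee_pos: [459.0, -321.8, 328.0]
ee_rot: [180.0, -0.1, 75.1]
force: [0.6, -0.6, 0.5]
gripper_width: 91.4
gripper_force: 0.0
```

>>> apply_moves(
  delta_pos=[
    [0.25, 0.3, 0],
    [0.4, 0.45, 0],
    [0.4, 0.45, 0],
    [0.4, 0.45, 0],
  ],
  rot=[
    [0, 0, 0],
    [0, 0, 0],
    [0, 0, 0],
    [0, 0, 0],
  ],
  hand=[1, 1, 1, 1],
)

```text
time_s: 3.23
ee_pos: [506.3, -269.1, 327.6]
ee_rot: [-180.0, 0.0, 75.3]
force: [-0.1, -0.5, -0.3]
gripper_width: 91.6
gripper_force: 0.0
```

```bash
python3 - <<'E'
from h import *
np.set_printoptions(precision=1,suppress=True)
f=grab("wrist"); s=f["_state"]; print(s["ee_pos"],s["ee_rot"],s["time_s"])
for q,z in [("square",6),("square_heel",6),("cork_board",0),("setting_plug",6)]:
    for r in spotter.landmark_of(f,q)[:1]: print(q,r["score"],np.array(r["position"]),onplane(f,r["position"],z))
    if z!=0 and q!="square_heel":
        for r in spotter.trace(f,q)[:1]: print(r["score"],r["box"])
save(f,"w1.png")
E
```

```text
[ 506.3 -269.1  327.6] [-180.     0.    75.3] 3.2333
square 0.66 [258.2 179.5] [ 505.6 -309.     6. ]
0.81 [256.5, 182.2, 23.0, 71.3]
square_heel 0.93 [251.8 145.4] [ 510.3 -243.5    6. ]
cork_board 0.64 [264.  171.1] [ 520.2 -297.2    0. ]
setting_plug 0.52 [289.8 126.8] [ 585.2 -228.8    6. ]
0.65 [290.5, 127.2, 18.2, 15.3]
```

View pics/w1.png

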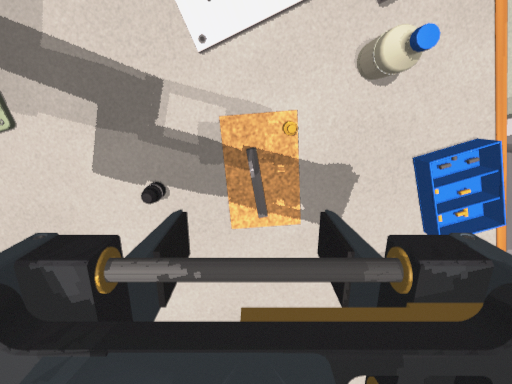

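The wrist view shows the stock from about (252,148) to (263,215), with the blade end up at (252,150). The plug is at (290,127).

```bash
cat >> h.py <<'E'
def sqfit(f,z):
    m=spotter.trace(f,"square")[0]["mask"]; v,u=np.nonzero(m)
    P=np.array([onplane(f,(a,b),z)[:2] for a,b in zip(u,v)],np.float32)
    (c,wh,a)=cv2.minAreaRect(P); b=cv2.boxPoints((c,wh,a)); e=[b[1]-b[0],b[2]-b[1]]; e=max(e,key=np.linalg.norm); 
    if e[1]<0: e=-e
    mu=P.mean(0); w,V=np.linalg.eigh(np.cov(P.T)); p=V[:,1]*np.sign(V[1,1])
    return c,sorted(wh),np.degrees(np.arctan2(e[1],e[0])),mu,np.degrees(np.arctan2(p[1],p[0]))
E
python3 - <<'E'
from h import *
f=grab("wrist"); print(sqfit(f,32))
E
```

```text
((503.0527648925781, -309.3374938964844), [20.623899459838867, 134.4189453125], np.float32(85.76268), array([ 503.04272, -306.5146 ], dtype=float32), np.float64(85.45009517534515))
```

```bash
python3 - <<'E'
from h import *
ims=[]
for n in ("scene","side"):
    f=grab(n); s=f["_state"]; u,v=proj(f,np.array(s["ee_pos"])+[0,0,90]); print(u,v)
    u=int(np.clip(u,70,442)); v=int(np.clip(v,70,314)); c=f["pixels"][v-70:v+70,u-70:u+70]
    a=np.array(s["ee_pos"])
    th=np.radians(75.3); camp=a+80*np.array([np.cos(th),np.sin(th),0])+[0,0,171]; p=proj(f,camp); print(n,"cam px in crop x2.8",(p-[u-70,v-70])*400/140)
    ims.append(cv2.resize(c,(400,400),interpolation=cv2.INTER_CUBIC))
cv2.imwrite("pics/g.png",cv2.cvtColor(np.hstack(ims),cv2.COLOR_RGB2BGR))
E
```

```text
119.54846719809841 134.20303763235842
scene cam px in crop x2.8 [287.77603615  91.0879871 ]
348.01624086455155 41.89853770787449
side cam px in crop x2.8 [144.50167686  38.56141458]
```

View pics/g.png

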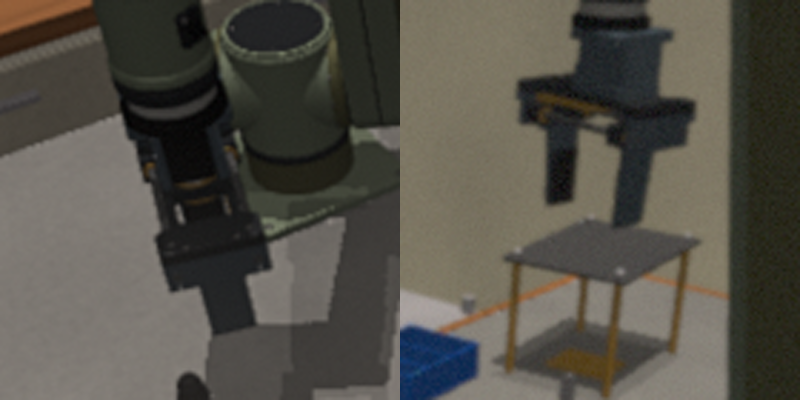

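The gripper pictures show no camera housing ahead of the fingers, so the normal grip can clear the column.

>>> apply_moves(
  delta_pos=[
    [-0.04, -0.25, -0.2],
    [-0.04, -0.5, -0.4],
    [-0.04, -0.5, -0.7],
    [-0.04, -0.5, -1.0],
    [-0.04, -0.5, -1.0],
    [-0.04, -0.5, -1.0],
  ],
  rot=[
    [0, 0, 0.06],
    [0, 0, 0.12],
    [0, 0, 0.12],
    [0, 0, 0.12],
    [0, 0, 0.12],
    [0, 0, 0.12],
  ],
  hand=[1, 1, 1, 1, 1, 1],
)

```text
time_s: 4.28
ee_pos: [500.0, -329.7, 206.8]
ee_rot: [-179.8, -0.1, 85.5]
force: [0.3, 0.1, 0.8]
gripper_width: 91.5
gripper_force: 0.0
```

```bash
python3 - <<'E'
from h import *
f=grab("wrist"); print(f["_state"]["ee_pos"],f["_state"]["ee_rot"],sqfit(f,32)); save(f,"w2.png")
for q,z in [("square",6),("square_heel",6),("cork_board",0),("setting_plug",6)]:
    for r in spotter.landmark_of(f,q)[:1]: print(q,r["score"],np.array(r["position"]),onplane(f,r["position"],z))
E
```

```text
[ 500.01460558 -329.65318963  206.80584589] [-1.79803946e+02 -1.19676020e-01  8.54581339e+01] ((502.5917663574219, -310.5471496582031), [19.31683921813965, 131.2865447998047], np.float32(85.20382), array([ 502.46063, -307.45755], dtype=float32), np.float64(84.75273203172551))
square 0.77 [253.  159.5] [ 500.90481027 -309.83353135    6.        ]
square_heel 0.88 [251.2 113.8] [ 503.41098369 -247.99670971    6.        ]
cork_board 0.76 [264.1 148.3] [ 517.75004634 -296.13041108    0.        ]
setting_plug 0.72 [304.9  94.3] [ 576.05077389 -229.02341672    6.        ]
```

View pics/w2.png

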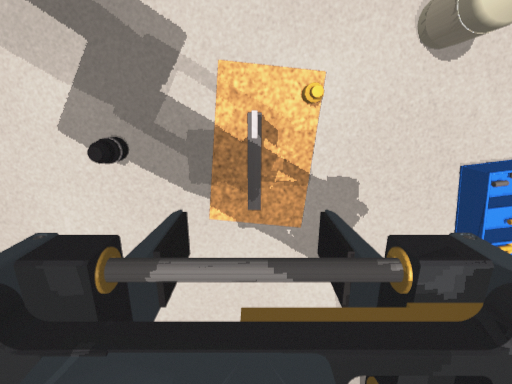

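The square lies straight along the tool axis, with the stock from (253,135) to (254,210) and the blade at (254,124). Descending.

>>> apply_moves(
  delta_pos=[
    [0, 0, -0.3],
    [0, 0, -0.6],
    [0, 0, -0.9],
    [0, 0, -1.0],
    [0, 0, -1.0],
  ],
  rot=[
    [0, 0, 0],
    [0, 0, 0],
    [0, 0, 0],
    [0, 0, 0],
    [0, 0, 0],
  ],
  hand=[1, 1, 1, 1, 1],
)

```text
time_s: 5.0
ee_pos: [499.2, -328.8, 85.2]
ee_rot: [-179.7, -0.2, 85.5]
force: [-0.0, 0.5, 0.2]
gripper_width: 91.3
gripper_force: 0.0
```

>>> apply_moves(
  delta_pos=[
    [0.005, -0.005, -0.2],
    [0.005, -0.005, -0.4],
    [0.005, -0.005, -0.55],
    [0.005, -0.005, -0.64],
    [0.005, -0.005, -0.64],
    [0.005, -0.005, -0.64],
  ],
  rot=[
    [0, 0, 0],
    [0, 0, 0],
    [0, 0, 0],
    [0, 0, 0],
    [0, 0, 0],
    [0, 0, 0],
  ],
  hand=[1, 0.8, 0.8, 0.8, 0.8, 0.8],
)

```text
time_s: 5.5
ee_pos: [502.4, -331.3, 12.4]
ee_rot: [179.9, 0.1, 85.5]
force: [0.8, -0.1, 0.1]
gripper_width: 73.3
gripper_force: 0.0
```

>>> apply_moves(
  delta_pos=[
    [0, 0, 0],
    [0, 0, 0],
    [0, 0, 0],
    [0, 0, 0],
    [0, 0, 0],
    [0, 0, 0],
    [0, 0, 0],
    [0, 0, 0],
    [0, 0, 0],
    [0, 0, 0],
  ],
  rot=[
    [0, 0, 0],
    [0, 0, 0],
    [0, 0, 0],
    [0, 0, 0],
    [0, 0, 0],
    [0, 0, 0],
    [0, 0, 0],
    [0, 0, 0],
    [0, 0, 0],
    [0, 0, 0],
  ],
  hand=[0.6, 0.45, 0.3, 0.2, 0.1, 0.1, 0.1, 0.1, 0.1, 0.1],
  newtons=50,
)

```text
time_s: 6.33
ee_pos: [501.0, -330.6, 11.1]
ee_rot: [-180.0, -0.0, 85.5]
force: [-0.8, 0.1, 1.6]
gripper_width: 17.5
gripper_force: 50.0
```

```bash
python3 - <<'E'
from h import *
f=grab("wrist");s=f["_state"]; print(s["ee_pos"],s["ee_rot"],s["time_s"],s["gripper_width"],s["gripper_force"],s["force"],s["torque"]);
for q,z in [("square_heel",6),("setting_plug",6)]:
    for r in spotter.landmark_of(f,q)[:1]: print(q,r["score"],np.array(r["position"]),onplane(f,r["position"],z))
E
```

```text
[ 500.99378393 -330.55607442   11.11528526] [-1.79950995e+02 -1.30554106e-02  8.54844451e+01] 6.3333 17.512324870074277 49.99615252017975 [-0.79057636  0.07923611  1.64399219] [-0.06046179  0.15069008  0.08382596]
setting_plug 0.69 [369.5  65.2] [ 580.35190016 -227.54557699    6.        ]
```

>>> apply_moves(
  delta_pos=[
    [0, 0, 0.1],
    [0, 0, 0.3],
    [0, 0, 0.6],
    [0, 0.15, 0.9],
    [0.1, 0.4, 1.0],
    [0.2, 0.7, 1.0],
    [0.3, 1.0, 1.0],
    [0.3, 1.0, 1.0],
  ],
  rot=[
    [0, 0, 0],
    [0, 0, 0],
    [0, 0, 0],
    [0, 0, 0.05],
    [0, 0, 0.1],
    [0, 0, 0.15],
    [0, 0, 0.18],
    [0, 0, 0.18],
  ],
  hand=[0.1, 0.1, 0.1, 0.1, 0.1, 0.1, 0.1, 0.1],
)

```text
time_s: 7.15
ee_pos: [538.7, -204.4, 130.7]
ee_rot: [179.9, -0.3, 101.2]
force: [0.4, 0.1, -4.8]
gripper_width: 18.2
gripper_force: 50.0
```

>>> apply_moves(
  delta_pos=[
    [0.05, 0.3, 0.3],
    [0.1, 0.6, 0.6],
    [0.15, 0.9, 0.9],
    [0.15, 1.0, 1.0],
    [0.15, 1.0, 1.0],
  ],
  rot=[
    [0, 0, 0],
    [0, 0, 0],
    [0, 0, 0],
    [0, 0, 0],
    [0, 0, 0],
  ],
  hand=[0.1, 0.1, 0.1, 0.1, 0.1],
)

```text
time_s: 7.57
ee_pos: [558.4, -86.4, 256.3]
ee_rot: [179.4, -0.0, 101.1]
force: [1.0, -0.0, -3.4]
gripper_width: 17.5
gripper_force: 50.0
```

```bash
python3 - <<'E'
from h import *
f=grab("wrist");s=f["_state"]; print(s["ee_pos"],s["ee_rot"],s["time_s"],s["gripper_width"],s["force"],s["torque"]);
save(f,"w3.png")
for q,z in [("stand",0),("corner",15),("column_pivot",45),("knurled_nut",15)]:
    for r in spotter.landmark_of(f,q)[:1]: print(q,r["score"],np.array(r["position"]),onplane(f,r["position"],z))
E
```

```text
[558.38641176 -86.3761472  256.31693489] [ 1.79404909e+02 -6.60784684e-03  1.01145304e+02] 7.5667 17.452798403695525 [ 0.99897362 -0.04289615 -3.42104493] [-0.12588989 -0.3091441  -0.01224073]
stand 0.77 [261.3  35.7] [536.37542307 101.56181771   0.        ]
knurled_nut 0.67 [314.1 106.2] [632.16837256  21.9988166   15.        ]
```

View pics/w3.png

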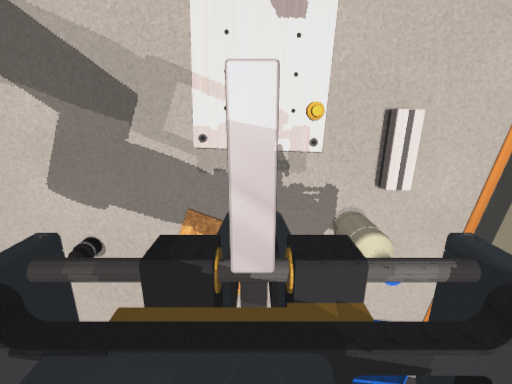

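The wrist view shows the blade in the middle (228–280, 60–270). The plate's near edge runs from (194,149) to (323,152), its side edges are visible, and the nut is at (315,111). I'll fit the plate edges.

```bash
cat >> h.py <<'E'
def edgefit(f,pts0,dirn,half=10,z=15):
    # pts0: pixel guesses; dirn: search 'u' or 'v'; strongest gradient -> world points -> line
    g=cv2.GaussianBlur(cv2.cvtColor(f["pixels"],cv2.COLOR_RGB2GRAY).astype(np.float32),(3,3),0); out=[]
    for u,v in pts0:
        u,v=int(round(u)),int(round(v))
        if dirn=='u': a=np.arange(u-half,u+half+1); p=g[v,a]
        else: a=np.arange(v-half,v+half+1); p=g[a,u]
        d=np.abs(np.gradient(p)); i=d[1:-1].argmax()+1; den=d[i-1]-2*d[i]+d[i+1]
        o=a[i]+(0.5*(d[i-1]-d[i+1])/den if den else 0)
        if d[i]>8: out.append(onplane(f,(o,v) if dirn=='u' else (u,o),z)[:2])
    P=np.array(out,np.float32); 
    for _ in range(3):
        vx,vy,x,y=cv2.fitLine(P,cv2.DIST_HUBER,0,.01,.01).ravel(); r=(P-[x,y])@[-vy,vx]; P=P[np.abs(r)<max(1.5,2*np.median(np.abs(r)))]
    return np.array([x,y]),np.array([vx,vy]),len(P),np.abs(r).mean()
E
python3 - <<'E'
from h import *
f=grab("wrist")
L=edgefit(f,[(190+4*v/149,v) for v in range(12,140,3)],'u',7)
Rr=edgefit(f,[(337-13*v/149,v) for v in list(range(12,92,3))+list(range(125,143,3))],'u',7)
B=edgefit(f,[(u,149+3*(u-194)/129) for u in list(range(200,224,2))+list(range(285,318,2))],'v',7)
for n,l in zip("LRB",(L,Rr,B)): print(n,l[0],np.degrees(np.arctan2(l[1][1],l[1][0]))%180,l[2:])
def ix(a,b):
    t=np.linalg.solve(np.c_[a[1],-b[1]],b[0]-a[0]); return a[0]+t[0]*a[1]
c1,c2=ix(L,B),ix(Rr,B); print(c1,c2,np.linalg.norm(c2-c1))
E
```

```text
L [444.83334  50.3867 ] 99.0752 (43, np.float32(0.27450448))
R [646.8335  51.3314] 98.19052 (18, np.float32(0.2927215))
B [571.6914   -54.383327] 9.002386 (29, np.float32(0.20421042))
[464.28622 -71.39923] [660.03485  -40.387325] 198.18996
```

>>> apply_moves(
  delta_pos=[
    [-0.03, 0.3, 0],
    [-0.06, 0.6, -0.2],
    [-0.1, 0.9, -0.4],
    [-0.115, 1.0, -0.7],
    [-0.115, 1.0, -1.0],
    [-0.115, 1.0, -1.0],
  ],
  rot=[
    [0, 0, -0.01],
    [0, 0, -0.022],
    [0, 0, -0.022],
    [0, 0, -0.022],
    [0, 0, -0.022],
    [0, 0, -0.022],
  ],
  hand=[0.1, 0.1, 0.1, 0.1, 0.1, 0.1],
)

```text
time_s: 8.37
ee_pos: [535.1, 29.1, 123.3]
ee_rot: [-179.0, -0.1, 99.1]
force: [-2.5, 0.2, -5.2]
gripper_width: 17.7
gripper_force: 50.0
```

```bash
cat >> h.py <<'E'
th=np.radians(99.0); Y=np.array([np.cos(th),np.sin(th)]); X=np.array([Y[1],-Y[0]]); C=np.array([537.4,102.2])
def st(s):
    d=np.array(s["ee_pos"][:2])-C; F=s["force"]; M=s["torque"]
    return dict(x=round(d@X,2),y=round(d@Y,2),z=round(s["ee_pos"][2],2),rot=np.round(s["ee_rot"],2),Fx=round(F[:2]@X,2),Fy=round(F[:2]@Y,2),Fz=round(F[2],2),Mx=round(M[:2]@X,3),Mz=round(M[2],3),t=s["time_s"])
E
python3 - <<'E'
from h import *
print(st(env.state())); f=grab("wrist"); print(st(env.state())); save(f,"w4.png")
E
```

```text
{'x': np.float64(-13.7), 'y': np.float64(-71.85), 'z': np.float64(123.3), 'rot': array([-1.7898e+02, -1.0000e-01,  9.9100e+01]), 'Fx': np.float64(-2.45), 'Fy': np.float64(0.54), 'Fz': np.float64(-5.16), 'Mx': np.float64(-0.124), 'Mz': np.float64(0.048), 't': 8.3667}
{'x': np.float64(-11.08), 'y': np.float64(-72.75), 'z': np.float64(126.95), 'rot': array([-1.7934e+02, -6.0000e-02,  9.9040e+01]), 'Fx': np.float64(0.52), 'Fy': np.float64(-1.26), 'Fz': np.float64(-4.42), 'Mx': np.float64(-0.119), 'Mz': np.float64(-0.058), 't': 8.4167}
```

View pics/w4.png

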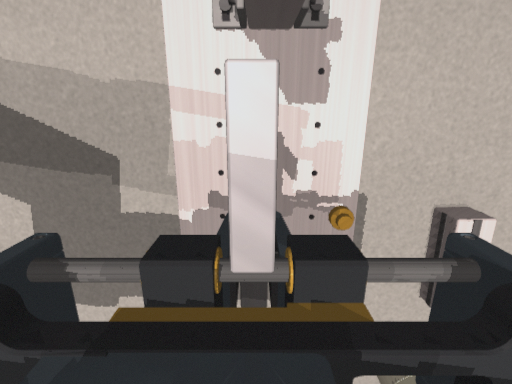

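The blade lies along the strip. The clevis front is at row about 27 (cols 213–328), with plate edges at col about 165 and 375. I'll refit the side edges and settle.

>>> apply_moves(
  delta_pos=[
    [0, 0, 0],
    [0, 0, 0],
  ],
  rot=[
    [0, 0, 0],
    [0, 0, 0],
  ],
  hand=[0.1, 0.1],
)

```text
time_s: 8.58
ee_pos: [543.6, 28.4, 133.3]
ee_rot: [179.8, 0.0, 99.0]
force: [0.2, -0.0, -3.4]
gripper_width: 17.5
gripper_force: 50.0
```

```bash
python3 - <<'E'
from h import *
f=grab("wrist");print(st(f["_state"]))
L=edgefit(f,[(163+15*v/220,v) for v in range(5,220,3)],'u',8)
R=edgefit(f,[(379-18*v/215,v) for v in range(5,200,3)],'u',8)
for l in (L,R): print(l, np.degrees(np.arctan2(l[1][1],l[1][0]))%180, "stand x",(l[0]-C)@X)
E
```

```text
{'x': np.float64(-5.41), 'y': np.float64(-73.88), 'z': np.float64(133.26), 'rot': array([1.7975e+02, 4.0000e-02, 9.8960e+01]), 'Fx': np.float64(0.18), 'Fy': np.float64(-0.04), 'Fz': np.float64(-3.42), 'Mx': np.float64(-0.193), 'Mz': np.float64(-0.033), 't': 8.5833}
(array([446.67758,  33.96035], dtype=float32), array([ 0.17260785, -0.9849906 ], dtype=float32), 32, np.float32(0.30787513)) 99.93948 stand x -100.2805078360218
(array([664.7644  ,  38.559208], dtype=float32), array([ 0.61978906, -0.7847684 ], dtype=float32), 2, np.float32(0.0004657507)) 128.30074 stand x 115.84072386651226
```

>>> apply_moves(
  delta_pos=[
    [0.007, 0.12, -0.1],
    [0.007, 0.245, -0.3],
    [0.007, 0.245, -0.6],
    [0.007, 0.245, -0.8],
    [0.007, 0.245, -0.92],
    [0.007, 0.245, -0.92],
    [0.007, 0.245, -0.92],
    [0.007, 0.245, -0.92],
  ],
  rot=[
    [0, 0, 0],
    [0, 0, 0],
    [0, 0, 0],
    [0, 0, 0],
    [0, 0, 0],
    [0, 0, 0],
    [0, 0, 0],
    [0, 0, 0],
  ],
  hand=[0.1, 0.1, 0.1, 0.1, 0.1, 0.1, 0.1, 0.1],
)

```text
time_s: 9.3
ee_pos: [544.2, 58.5, 22.5]
ee_rot: [179.8, 0.0, 99.0]
force: [0.4, 0.6, -4.6]
gripper_width: 17.7
gripper_force: 50.0
```

```bash
python3 - <<'E'
from h import *
print(st(env.state()))
E
```

```text
{'x': np.float64(-0.09), 'y': np.float64(-44.27), 'z': np.float64(22.49), 'rot': array([1.7978e+02, 1.0000e-02, 9.9010e+01]), 'Fx': np.float64(0.54), 'Fy': np.float64(0.53), 'Fz': np.float64(-4.58), 'Mx': np.float64(-0.102), 'Mz': np.float64(0.03), 't': 9.3}
```

>>> apply_moves(
  delta_pos=[
    [0, 0, -0.007],
    [0, 0, -0.014],
    [0, 0, -0.02],
    [0, 0, -0.02],
    [0, 0, -0.02],
  ],
  rot=[
    [0, 0, 0],
    [0, 0, 0],
    [0, 0, 0],
    [0, 0, 0],
    [0, 0, 0],
  ],
  hand=[0.1, 0.1, 0.1, 0.1, 0.1],
)

```text
time_s: 9.72
ee_pos: [543.0, 58.7, 19.1]
ee_rot: [179.9, 0.0, 99.1]
force: [-0.4, -0.9, 2.3]
gripper_width: 17.7
gripper_force: 50.0
```

>>> apply_moves(
  delta_pos=[
    [0, 0, -0.004],
    [0, 0, -0.008],
    [0, 0, -0.008],
    [0, 0, -0.008],
  ],
  rot=[
    [0, 0, 0],
    [0, 0, 0],
    [0, 0, 0],
    [0, 0, 0],
  ],
  hand=[0.1, 0.1, 0.1, 0.1],
)

```text
time_s: 10.05
ee_pos: [543.0, 58.7, 19.1]
ee_rot: [179.9, 0.0, 99.1]
force: [-2.8, -1.6, 9.3]
gripper_width: 18.0
gripper_force: 50.0
```

>>> apply_moves(
  delta_pos=[
    [-0.006, 0.04, 0.001],
    [-0.013, 0.08, 0.001],
    [-0.019, 0.12, 0.001],
    [-0.025, 0.16, 0.001],
    [-0.031, 0.2, 0.001],
    [-0.036, 0.23, 0.001],
    [-0.036, 0.23, 0.001],
    [-0.036, 0.23, 0.001],
  ],
  rot=[
    [0, 0, 0],
    [0, 0, 0],
    [0, 0, 0],
    [0, 0, 0],
    [0, 0, 0],
    [0, 0, 0],
    [0, 0, 0],
    [0, 0, 0],
  ],
  hand=[0.1, 0.1, 0.1, 0.1, 0.1, 0.1, 0.1, 0.1],
)

```text
time_s: 10.72
ee_pos: [540.0, 86.4, 19.1]
ee_rot: [179.7, 0.0, 99.1]
force: [0.8, -2.7, 6.3]
gripper_width: 17.7
gripper_force: 50.0
```

```bash
python3 - <<'E'
from h import *
print(st(env.state()))
f=grab("side"); a=[proj(f,[*(C+Y*(90+40)),10]),proj(f,[*(C-Y*60),260])]
u0,u1=int(min(a[0][0],a[1][0]))-30,int(max(a[0][0],a[1][0]))+30; v0,v1=int(min(a[0][1],a[1][1]))-20,int(max(a[0][1],a[1][1]))+30
c=f["pixels"][max(v0,0):v1,max(u0,0):u1]; k=min(800/c.shape[1],600/c.shape[0]); c=cv2.resize(c,None,fx=k,fy=k,interpolation=cv2.INTER_CUBIC)
cv2.imwrite("pics/s5.png",cv2.cvtColor(c,cv2.COLOR_RGB2BGR)[:600,:800]); print(c.shape)
E
```

```text
{'x': np.float64(0.09), 'y': np.float64(-16.06), 'z': np.float64(19.15), 'rot': array([1.7975e+02, 4.0000e-02, 9.9090e+01]), 'Fx': np.float64(0.34), 'Fy': np.float64(-2.75), 'Fz': np.float64(6.35), 'Mx': np.float64(-0.251), 'Mz': np.float64(0.079), 't': 10.7167}
(600, 367, 3)
```

View pics/s5.png

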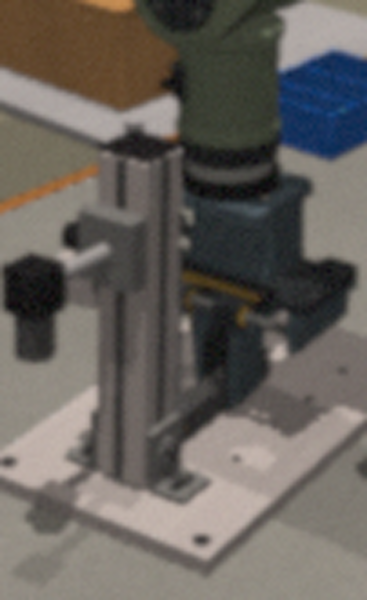

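The square stands on the plate just in front of the column, with the arm clear of it. Now feeling forward.

>>> apply_moves(
  delta_pos=[
    [-0.0013, 0.008, 0],
    [-0.0026, 0.016, 0],
    [-0.004, 0.025, 0],
    [-0.005, 0.033, 0],
    [-0.005, 0.033, 0],
  ],
  rot=[
    [0, 0, 0],
    [0, 0, 0],
    [0, 0, 0],
    [0, 0, 0],
    [0, 0, 0],
  ],
  hand=[0.1, 0.1, 0.1, 0.1, 0.1],
)

```text
time_s: 11.18
ee_pos: [539.5, 89.6, 19.1]
ee_rot: [179.8, 0.1, 99.1]
force: [0.9, -5.2, 6.3]
gripper_width: 17.6
gripper_force: 50.0
```

```bash
python3 -c "
from h import *
print(st(env.state()))"
```

```text
{'x': np.float64(0.09), 'y': np.float64(-12.78), 'z': np.float64(19.12), 'rot': array([1.7975e+02, 1.0000e-01, 9.9100e+01]), 'Fx': np.float64(0.11), 'Fy': np.float64(-5.31), 'Fz': np.float64(6.29), 'Mx': np.float64(-0.613), 'Mz': np.float64(0.053), 't': 11.1833}
```

>>> apply_moves(
  delta_pos=[
    [-0.0013, 0.008, 0],
    [-0.0026, 0.016, 0],
    [-0.004, 0.025, 0],
    [-0.005, 0.033, 0],
    [-0.005, 0.033, 0],
  ],
  rot=[
    [0, 0, 0],
    [0, 0, 0],
    [0, 0, 0],
    [0, 0, 0],
    [0, 0, 0],
  ],
  hand=[0.1, 0.1, 0.1, 0.1, 0.1],
)

```text
time_s: 11.6
ee_pos: [538.9, 93.2, 19.1]
ee_rot: [179.8, 0.1, 99.1]
force: [0.2, -5.6, 6.5]
gripper_width: 17.6
gripper_force: 50.0
```

```bash
python3 -c "
from h import *
print(st(env.state()))"
```

```text
{'x': np.float64(0.08), 'y': np.float64(-9.13), 'z': np.float64(19.12), 'rot': array([1.7976e+02, 1.2000e-01, 9.9110e+01]), 'Fx': np.float64(-0.65), 'Fy': np.float64(-5.53), 'Fz': np.float64(6.53), 'Mx': np.float64(-0.815), 'Mz': np.float64(0.094), 't': 11.6}
```

>>> apply_moves(
  delta_pos=[
    [-0.0013, 0.008, 0],
    [-0.0026, 0.016, 0],
    [-0.004, 0.025, 0],
    [-0.004, 0.025, 0],
  ],
  rot=[
    [0, 0, 0],
    [0, 0, 0],
    [0, 0, 0],
    [0, 0, 0],
  ],
  hand=[0.1, 0.1, 0.1, 0.1],
)

```text
time_s: 11.93
ee_pos: [538.5, 96.2, 19.1]
ee_rot: [179.8, 0.1, 99.1]
force: [1.8, -5.8, 6.0]
gripper_width: 17.9
gripper_force: 50.0
```

```bash
python3 -c "
from h import *
print(st(env.state()))"
```

```text
{'x': np.float64(0.11), 'y': np.float64(-6.09), 'z': np.float64(19.11), 'rot': array([1.7975e+02, 1.2000e-01, 9.9110e+01]), 'Fx': np.float64(0.84), 'Fy': np.float64(-6.0), 'Fz': np.float64(6.01), 'Mx': np.float64(-0.847), 'Mz': np.float64(0.002), 't': 11.9333}
```

>>> apply_moves(
  delta_pos=[
    [-0.0013, 0.008, 0],
    [-0.0026, 0.016, 0],
    [-0.0026, 0.016, 0],
  ],
  rot=[
    [0, 0, 0],
    [0, 0, 0],
    [0, 0, 0],
  ],
  hand=[0.1, 0.1, 0.1],
)

```text
time_s: 12.18
ee_pos: [538.1, 98.1, 19.1]
ee_rot: [179.8, 0.1, 99.1]
force: [1.1, -5.7, 5.5]
gripper_width: 17.5
gripper_force: 50.0
```

```bash
python3 -c "
from h import *
print(st(env.state()))"
```

```text
{'x': np.float64(0.06), 'y': np.float64(-4.11), 'z': np.float64(19.11), 'rot': array([1.7976e+02, 1.2000e-01, 9.9110e+01]), 'Fx': np.float64(0.18), 'Fy': np.float64(-5.78), 'Fz': np.float64(5.53), 'Mx': np.float64(-0.873), 'Mz': np.float64(0.024), 't': 12.1833}
```

>>> apply_moves(
  delta_pos=[
    [-0.0013, 0.008, 0],
    [-0.0026, 0.016, 0],
    [-0.0026, 0.016, 0],
  ],
  rot=[
    [0, 0, 0],
    [0, 0, 0],
    [0, 0, 0],
  ],
  hand=[0.1, 0.1, 0.1],
)

```text
time_s: 12.43
ee_pos: [537.9, 99.5, 19.1]
ee_rot: [179.8, 0.2, 99.1]
force: [0.5, -7.6, 6.7]
gripper_width: 18.1
gripper_force: 50.0
```

```bash
python3 -c "
from h import *
print(st(env.state()))"
```

```text
{'x': np.float64(0.07), 'y': np.float64(-2.77), 'z': np.float64(19.1), 'rot': array([179.76,   0.18,  99.12]), 'Fx': np.float64(-0.74), 'Fy': np.float64(-7.6), 'Fz': np.float64(6.71), 'Mx': np.float64(-1.166), 'Mz': np.float64(-0.046), 't': 12.4333}
```

>>> apply_moves(
  delta_pos=[
    [-0.0006, 0.004, 0],
    [-0.0013, 0.008, 0],
    [-0.0013, 0.008, 0],
    [-0.0013, 0.008, 0],
  ],
  rot=[
    [0, 0, 0],
    [0, 0, 0],
    [0, 0, 0],
    [0, 0, 0],
  ],
  hand=[0.1, 0.1, 0.1, 0.1],
)

```text
time_s: 12.77
ee_pos: [537.9, 99.5, 19.1]
ee_rot: [179.8, 0.2, 99.1]
force: [1.9, -13.2, 6.5]
gripper_width: 17.8
gripper_force: 50.0
```

```bash
python3 -c "
from h import *
print(st(env.state()))"
```

```text
{'x': np.float64(0.1), 'y': np.float64(-2.75), 'z': np.float64(19.11), 'rot': array([179.76,   0.25,  99.14]), 'Fx': np.float64(-0.23), 'Fy': np.float64(-13.34), 'Fz': np.float64(6.53), 'Mx': np.float64(-1.663), 'Mz': np.float64(-0.075), 't': 12.7667}
```

>>> apply_moves(
  delta_pos=[
    [-0.0006, 0.004, 0],
    [-0.0013, 0.008, 0],
    [-0.0013, 0.008, 0],
    [-0.0013, 0.008, 0],
  ],
  rot=[
    [0, 0, 0],
    [0, 0, 0],
    [0, 0, 0],
    [0, 0, 0],
  ],
  hand=[0.1, 0.1, 0.1, 0.1],
)

```text
time_s: 13.1
ee_pos: [537.9, 99.5, 19.1]
ee_rot: [179.8, 0.3, 99.2]
force: [2.3, -16.2, 6.3]
gripper_width: 17.5
gripper_force: 50.0
```

```bash
python3 -c "
from h import *
print(st(env.state()))"
```

```text
{'x': np.float64(0.11), 'y': np.float64(-2.74), 'z': np.float64(19.14), 'rot': array([179.76,   0.33,  99.17]), 'Fx': np.float64(-0.24), 'Fy': np.float64(-16.38), 'Fz': np.float64(6.29), 'Mx': np.float64(-2.213), 'Mz': np.float64(-0.118), 't': 13.1}
```

Hard stop found: y is stuck at -2.75 mm while the force rises. I'll level the slight pitch that the push caused and hold with moderate force.

>>> apply_moves(
  delta_pos=[
    [0.0006, -0.004, -0.004],
    [0.0006, -0.004, -0.008],
    [0.0006, -0.004, -0.008],
    [0.0006, -0.004, -0.008],
  ],
  rot=[
    [0.002, 0.0003, 0],
    [0.0035, 0.0005, 0],
    [0.0035, 0.0005, 0],
    [0.0035, 0.0005, 0],
  ],
  hand=[0.1, 0.1, 0.1, 0.1],
)

```text
time_s: 13.43
ee_pos: [537.9, 99.6, 19.1]
ee_rot: [179.7, -0.0, 99.2]
force: [0.2, -13.3, 12.5]
gripper_width: 18.1
gripper_force: 50.0
```

```bash
python3 - <<'E'
from h import *
print(st(env.state())); f=grab("side"); f2=grab("wrist")
a=proj(f,[*(C+Y*90),100]); u,v=int(a[0]),int(a[1]); c=f["pixels"][v-60:v+50,u-55:u+55]
cv2.imwrite("pics/s6.png",cv2.cvtColor(np.hstack([cv2.resize(c,(400,400),interpolation=cv2.INTER_CUBIC),cv2.resize(f2["pixels"][:300,56:456],(400,300))[:, :] if 0 else cv2.resize(f2["pixels"][0:384,64:448],(400,400))]),cv2.COLOR_RGB2BGR))
E
```

```text
{'x': np.float64(0.11), 'y': np.float64(-2.65), 'z': np.float64(19.1), 'rot': array([ 1.7973e+02, -1.0000e-02,  9.9180e+01]), 'Fx': np.float64(-1.91), 'Fy': np.float64(-13.19), 'Fz': np.float64(12.54), 'Mx': np.float64(-2.485), 'Mz': np.float64(-0.131), 't': 13.4333}
```

View pics/s6.png

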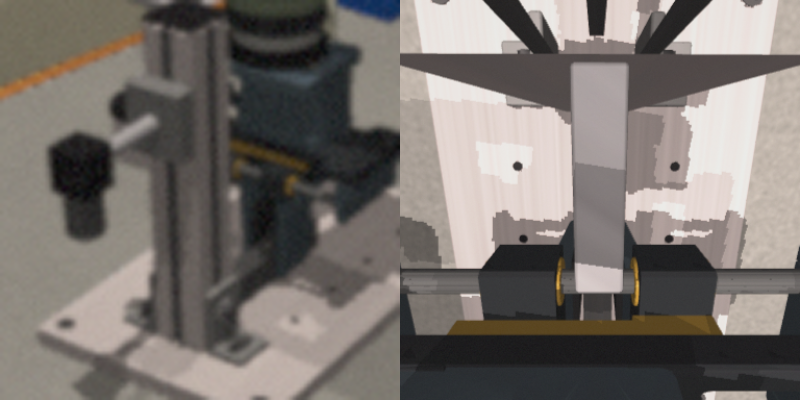

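>>> apply_moves(
  delta_pos=[
    [-0.0006, 0.004, 0],
    [-0.0013, 0.008, 0],
    [-0.002, 0.0125, 0],
    [-0.002, 0.0125, 0],
    [-0.002, 0.0125, 0],
    [-0.002, 0.0125, 0],
  ],
  rot=[
    [0.0005, 0.0001, 0],
    [0.001, 0.0002, 0],
    [0.001, 0.0002, 0],
    [0.001, 0.0002, 0],
    [0.001, 0.0002, 0],
    [0.001, 0.0002, 0],
  ],
  hand=[0.1, 0.1, 0.1, 0.1, 0.1, 0.1],
)

```text
time_s: 14.03
ee_pos: [537.9, 99.6, 19.1]
ee_rot: [179.7, 0.0, 99.2]
force: [0.7, -19.0, 12.2]
gripper_width: 17.9
gripper_force: 50.0
```

```bash
python3 - <<'E'
from h import *
print(st(env.state()))
E
```

```text
{'x': np.float64(0.08), 'y': np.float64(-2.62), 'z': np.float64(19.09), 'rot': array([1.7974e+02, 4.0000e-02, 9.9220e+01]), 'Fx': np.float64(-2.29), 'Fy': np.float64(-18.86), 'Fz': np.float64(12.2), 'Mx': np.float64(-3.382), 'Mz': np.float64(-0.255), 't': 14.0333}
```

>>> apply_moves(
  delta_pos=[
    [0, 0, 0],
    [0, 0, 0],
    [0, 0, 0],
    [0, 0, 0],
    [0, 0, 0],
    [0, 0, 0],
    [0, 0, 0],
    [0, 0, 0],
    [0, 0, 0],
    [0, 0, 0],
  ],
  rot=[
    [0, 0, 0],
    [0, 0, 0],
    [0, 0, 0],
    [0, 0, 0],
    [0, 0, 0],
    [0, 0, 0],
    [0, 0, 0],
    [0, 0, 0],
    [0, 0, 0],
    [0, 0, 0],
  ],
  hand=[0.1, 0.1, 0.1, 0.1, 0.1, 0.1, 0.1, 0.1, 0.1, 0.1],
)

```text
time_s: 14.87
ee_pos: [537.9, 99.6, 19.1]
ee_rot: [179.7, 0.0, 99.2]
force: [1.0, -19.3, 12.8]
gripper_width: 17.7
gripper_force: 50.0
```

>>> apply_moves(
  delta_pos=[
    [0.002, -0.0125, 0],
    [0.004, -0.025, 0.003],
    [0.006, -0.04, 0.006],
    [0.012, -0.08, 0.01],
    [0.025, -0.16, 0.01],
    [0.05, -0.32, 0.01],
    [0.08, -0.5, 0.01],
    [0.08, -0.5, 0.2],
    [0.08, -0.5, 0.5],
    [0.08, -0.5, 0.8],
  ],
  rot=[
    [0, 0, 0],
    [0, 0, 0],
    [-0.002, -0.0003, 0],
    [-0.0045, -0.0007, 0],
    [-0.0045, -0.0007, 0],
    [-0.0045, -0.0007, 0],
    [-0.0045, -0.0007, 0],
    [-0.0045, -0.0007, 0],
    [-0.0045, -0.0007, 0],
    [-0.0045, -0.0007, 0],
  ],
  hand=[0.1, 0.1, 0.1, 0.1, 0.1, 0.1, 0.1, 0.1, 0.1, 0.1],
)

```text
time_s: 15.7
ee_pos: [543.2, 43.2, 111.8]
ee_rot: [-179.7, -0.0, 99.0]
force: [1.5, -0.3, -4.5]
gripper_width: 17.5
gripper_force: 50.0
```

```bash
python3 - <<'E'
from h import *
print(st(env.state()),env.state()["ee_pos"]); f=grab("side")
a=proj(f,[*(C+Y*90),130]); u,v=int(a[0]),int(a[1]); c=f["pixels"][v-55:v+65,u-60:u+60]
f2=grab("scene"); a=proj(f2,[*(C+Y*90),130]); u,v=int(a[0]),int(a[1]); c2=f2["pixels"][v-60:v+60,u-60:u+60]
cv2.imwrite("pics/s7.png",cv2.cvtColor(np.hstack([cv2.resize(q,(400,400),interpolation=cv2.INTER_CUBIC) for q in (c,c2)]),cv2.COLOR_RGB2BGR))
E
```

```text
{'x': np.float64(-3.47), 'y': np.float64(-59.19), 'z': np.float64(111.8), 'rot': array([-1.797e+02, -1.000e-02,  9.902e+01]), 'Fx': np.float64(1.43), 'Fy': np.float64(-0.49), 'Fz': np.float64(-4.46), 'Mx': np.float64(-0.151), 'Mz': np.float64(-0.028), 't': 15.7} [543.22977581  43.19447691 111.80462973]
```

View pics/s7.png

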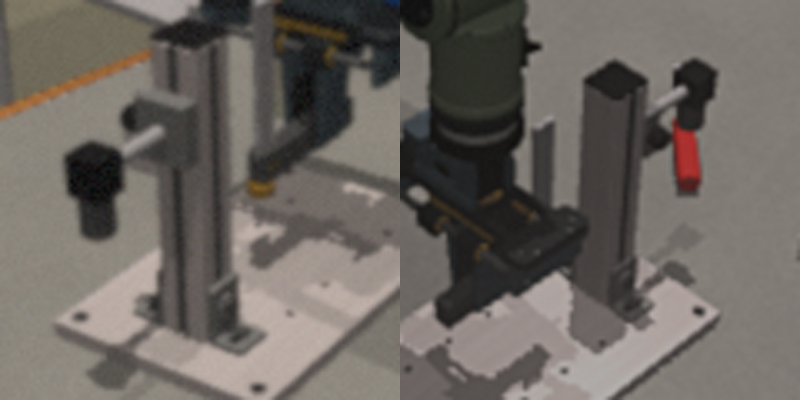

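The column stands upright and the square is clear of it. Carrying the square back to the cork board.

>>> apply_moves(
  delta_pos=[
    [0, -0.2, 0.15],
    [-0.03, -0.5, 0.25],
    [-0.06, -0.8, 0.25],
    [-0.1, -1.0, 0.25],
  ],
  rot=[
    [0, 0, -0.03],
    [0, 0, -0.07],
    [0, 0, -0.11],
    [0, 0, -0.157],
  ],
  hand=[0.1, 0.1, 0.1, 0.1],
)

```text
time_s: 16.13
ee_pos: [532.3, -78.6, 141.6]
ee_rot: [-180.0, 0.1, 85.4]
force: [1.3, -0.1, -4.0]
gripper_width: 17.8
gripper_force: 50.0
```

>>> apply_moves(
  delta_pos=[
    [-0.04, -0.3, 0],
    [-0.08, -0.6, 0],
    [-0.12, -0.9, 0],
    [-0.13, -1.0, 0],
  ],
  rot=[
    [0, 0, 0],
    [0, 0, 0],
    [0, 0, 0],
    [0, 0, 0],
  ],
  hand=[0.1, 0.1, 0.1, 0.1],
)

```text
time_s: 16.47
ee_pos: [515.4, -200.2, 140.5]
ee_rot: [-179.8, 0.1, 85.4]
force: [0.6, 0.3, -5.3]
gripper_width: 18.1
gripper_force: 50.0
```

>>> apply_moves(
  delta_pos=[
    [-0.04, -0.3, 0],
    [-0.08, -0.6, 0],
    [-0.12, -0.9, 0],
    [-0.13, -1.0, 0],
    [-0.13, -1.0, 0],
    [-0.13, -1.0, 0],
    [-0.13, -1.0, 0],
  ],
  rot=[
    [0, 0, 0],
    [0, 0, 0],
    [0, 0, 0],
    [0, 0, 0],
    [0, 0, 0],
    [0, 0, 0],
    [0, 0, 0],
  ],
  hand=[0.1, 0.1, 0.1, 0.1, 0.1, 0.1, 0.1],
)

```text
time_s: 17.05
ee_pos: [501.3, -314.4, 141.4]
ee_rot: [-179.9, -0.1, 85.6]
force: [0.6, 0.3, -3.8]
gripper_width: 17.4
gripper_force: 50.0
```

>>> apply_moves(
  delta_pos=[
    [0, -0.134, -0.2],
    [0, -0.134, -0.5],
    [0, -0.134, -0.75],
    [0, -0.134, -0.95],
    [0, -0.134, -0.95],
    [0, -0.134, -0.95],
  ],
  rot=[
    [0, 0, 0],
    [0, 0, 0],
    [0, 0, 0],
    [0, 0, 0],
    [0, 0, 0],
    [0, 0, 0],
  ],
  hand=[0.1, 0.1, 0.1, 0.1, 0.1, 0.1],
)

```text
time_s: 17.55
ee_pos: [501.4, -330.2, 27.7]
ee_rot: [-179.8, -0.1, 85.7]
force: [0.4, -0.8, -2.9]
gripper_width: 17.4
gripper_force: 50.0
```

>>> apply_moves(
  delta_pos=[
    [0, 0, -0.04],
    [0, 0, -0.07],
    [0, 0, -0.1],
    [0, 0, -0.12],
    [0, 0, -0.125],
    [0, 0, -0.125],
    [0, 0, -0.125],
  ],
  rot=[
    [0, 0, 0],
    [0, 0, 0],
    [0, 0, 0],
    [0, 0, 0],
    [0, 0, 0],
    [0, 0, 0],
    [0, 0, 0],
  ],
  hand=[0.1, 0.1, 0.1, 0.1, 0.1, 0.1, 0.1],
)

```text
time_s: 18.13
ee_pos: [501.9, -332.2, 13.8]
ee_rot: [180.0, 0.0, 85.6]
force: [0.2, -1.1, -5.5]
gripper_width: 17.7
gripper_force: 50.0
```

Still carrying; expected touch is near 10–11 mm.

>>> apply_moves(
  delta_pos=[
    [0, 0, -0.008],
    [0, 0, -0.016],
    [0, 0, -0.025],
    [0, 0, -0.025],
    [0, 0, -0.025],
  ],
  rot=[
    [0, 0, 0],
    [0, 0, 0],
    [0, 0, 0],
    [0, 0, 0],
    [0, 0, 0],
  ],
  hand=[0.1, 0.1, 0.1, 0.1, 0.1],
)

```text
time_s: 18.55
ee_pos: [501.7, -332.0, 10.5]
ee_rot: [-180.0, -0.0, 85.6]
force: [-0.2, 0.4, -4.4]
gripper_width: 18.2
gripper_force: 50.0
```

>>> apply_moves(
  delta_pos=[
    [0, 0, -0.005],
    [0, 0, -0.01],
    [0, 0, -0.01],
    [0, 0, -0.01],
  ],
  rot=[
    [0, 0, 0],
    [0, 0, 0],
    [0, 0, 0],
    [0, 0, 0],
  ],
  hand=[0.1, 0.1, 0.1, 0.1],
)

```text
time_s: 18.88
ee_pos: [501.8, -332.1, 10.1]
ee_rot: [180.0, 0.0, 85.6]
force: [-1.4, 1.7, 3.5]
gripper_width: 17.9
gripper_force: 50.0
```

Resting on the cork. Releasing gently, then going straight up (blade tip at 156 mm).

>>> apply_moves(
  delta_pos=[
    [0, 0, 0.004],
    [0, 0, 0.004],
    [0, 0, 0.004],
    [0, 0, 0.004],
    [0, 0, 0.004],
    [0, 0, 0.004],
    [0, 0, 0.004],
    [0, 0, 0.004],
    [0, 0, 0.004],
    [0, 0, 0.004],
  ],
  rot=[
    [0, 0, 0],
    [0, 0, 0],
    [0, 0, 0],
    [0, 0, 0],
    [0, 0, 0],
    [0, 0, 0],
    [0, 0, 0],
    [0, 0, 0],
    [0, 0, 0],
    [0, 0, 0],
  ],
  hand=[0.2, 0.22, 0.25, 0.3, 0.4, 0.5, 0.6, 0.7, 0.7, 0.7],
)

```text
time_s: 19.72
ee_pos: [501.8, -332.0, 9.8]
ee_rot: [180.0, -0.0, 85.6]
force: [-0.1, -0.3, -0.6]
gripper_width: 62.8
gripper_force: 0.0
```

>>> apply_moves(
  delta_pos=[
    [0, 0, 0.1],
    [0, 0, 0.3],
    [0, 0, 0.6],
    [0, 0, 0.9],
    [0, 0, 1.0],
    [0, 0, 1.0],
  ],
  rot=[
    [0, 0, 0],
    [0, 0, 0],
    [0, 0, 0],
    [0, 0, 0],
    [0, 0, 0],
    [0, 0, 0],
  ],
  hand=[0.7, 0.7, 0.7, 0.7, 0.7, 0.7],
)

```text
time_s: 20.22
ee_pos: [503.9, -333.5, 134.2]
ee_rot: [179.6, 0.2, 85.6]
force: [-0.4, -0.2, -0.2]
gripper_width: 63.6
gripper_force: 0.0
```

>>> apply_moves(
  delta_pos=[
    [0, 0, 0.3],
    [0, 0, 0.6],
    [0, 0, 0.9],
    [0, 0, 1.0],
    [0, 0, 1.0],
    [0, 0, 1.0],
  ],
  rot=[
    [0, 0, 0],
    [0, 0, 0],
    [0, 0, 0],
    [0, 0, 0],
    [0, 0, 0],
    [0, 0, 0],
  ],
  hand=[0.7, 0.7, 0.7, 0.7, 0.7, 0.7],
)

```text
time_s: 20.72
ee_pos: [501.3, -331.8, 248.5]
ee_rot: [-179.9, -0.0, 85.6]
force: [-0.4, -0.5, -0.5]
gripper_width: 63.6
gripper_force: 0.0
```

```bash
python3 - <<'E'
from h import *
f=grab("wrist"); print(f["_state"]["ee_pos"],sqfit(f,32)); save(f,"w8.png")
E
```

```text
[ 501.33999382 -331.76201711  248.54964323] ((504.04241943359375, -312.0789489746094), [17.90493392944336, 130.7875213623047], np.float32(85.57863), array([ 504.4381 , -307.90045], dtype=float32), np.float64(85.38528791535468))
```

View pics/w8.png

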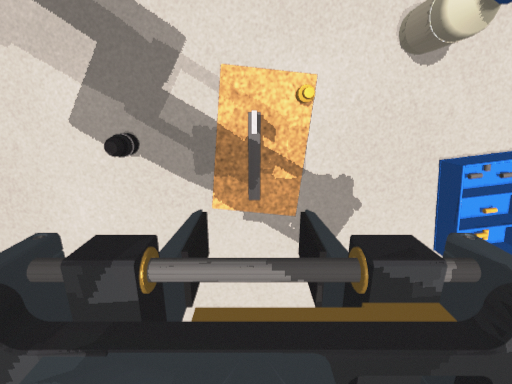

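The square stands upright on the cork at its old place, (254,115)–(254,198). The plug at (306,93) hasn't moved. Handing in.

```bash
python3 -c "
from workcell import env
print(env.job_done())"
```

```text
the job is handed in; nothing more can be done
None
```

I pushed the column back to a hard stop against the blade and held it there for over a second with the stock level on the plate. The square is back upright on the cork board and I have handed the job in. "Flush at both faces" rests on the force readings and the look of the column, since no reading shows the gap directly.

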